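# Clip an LED tube in the test rest and turn the supply up to the mark

## Robot

A 6-joint arm with a two-finger parallel gripper is mounted at the origin on the work surface. World frame = base frame: x ahead of the robot, y to its left, z up, the work surface at z = 0. Lengths are in m, angles in rad, forces in N, time in s.
With the tool pointing down it reaches from about 0.375 to 0.975 m from the base axis. Payload 3.8 kg.
Tool frame: the origin (TCP) lies midway between the tips of the shut fingers; the grasp point (between the pads) lies 19 mm behind it; z points along the fingers, y is the line along which they close (so a half turn about z gives the same grasp; the last joint's range is limited). The gripper opens to 85 mm and grips with 20 to 120 N. Pads are 22 mm wide; open, the fingers measure 114 mm over their backs; the gripper's body (76 mm by 85 mm) begins 54 mm behind the grasp point. The pads swing forward as they close: fully open they stand 13 mm farther back than shut.
Start: joints at [-1.237, 0.264, 1.604, -0, 1.274, -0.037], TCP at [0.245, -0.629, 0.231] pointing down, gripper open.
Joint ranges: [-2.63, 2.63], [-0.94, 2.18], [0.31, 2.57], [-1.31, 4.45], [0, 2.66], [-2.55, 2.55]. Speed limits (rad/s): [2.57, 2.57, 3.14, 3.14, 3.14, 3.14].

## Interface

Orientations are given as a rotation vector (axis times angle).
In Python, from workcell import bot gives the robot as it stands.
- The arm moves only by the tool jog_arm, never from a script. Its argument "motion" is a list of rows, each a list of 5 numbers: the opening, from -1 (shut) to 1 (fully open), then the shift along the tool's x, y, z in mm, then the turn about the tool's z in degrees. In form: [[claw, x, y, z, twist], ...]. A call has 1 to 10 rows; each row shifts and turns the commanded pose from where the row before left it, along the tool's axes as they then stand; what a row does not reach is not made up. A row lasts 1/12 s, in which the tool goes at most 41.7 mm and 7.16 degrees, less where a joint would pass 70% of its speed; a pose out of reach is approached as far as the arm can. A call with a gripper value outside its range is refused whole. The fingers move at their own pace and stop on an object; "force" is the grip in N (left out, the last holds). Time passes only in rows, so rows that do not move let the fingers close. It gives the time, the measured TCP pose, the force, the opening and the grip force at its end, in the units of the state.
- bot.read_state(): the state, without advancing time (a new reading comes with each control period).
- bot.read_camera(name): name is "scene" or "top" or "wrist"; returns (picture, depth): 400x640x3 uint8, red, green, blue; 400x640 float32, m along the optical axis (not along the pixel's ray), 0 where there is no reading.
- bot.get_calibration(name): a dict with "vfov" (degrees; the focal length in pixels is half the picture's height over the tangent of half this angle, whatever the lens; pixels are square), "cx", "cy" (the principal point, pixels), "rvec" (rotation vector, rad) and "tvec" (3), from world to camera coordinates, as OpenCV has them; the wrist camera has in their place "tool_from_camera" (4x4, takes a point from camera to tool coordinates, whose origin is the TCP and whose axes are the flange's). Camera axes: x right, y down, z forward; pixel columns grow to the right and rows downward; lengths in m; the calibration is good to about 2 mm. The wrist camera is an equidistant fisheye: a pixel r from the principal point sees the ray r / f radians off the axis. A picture is of the moment at which its call begins: read the wrist's pose just before it. get_calibration takes no time and is no camera call.
- bot.finish_job(): hands the job in; it is judged then, once.
The state is a dict: "time": time; "q": joint angles; "joint_vel": joint speeds; "joint_torque": joint torques, N m; "tool_pos": TCP position; "tcp_rot": TCP orientation; "wrist_force": force on the tool from outside, world axes, zero at the start; "torque": the same for the moment, N m; "width": opening from 0.0 (shut) to 1.0 (fully open); "grip_force": force on a finger pad.
Only numpy, scipy, OpenCV 4.12 (cv2) and the standard library are available. Lean on these libraries where they do the work, as an engineer would, in place of code of your own. Each camera call takes 0.05 s, during which the arm holds its last target. There are 200 camera calls.

## Task

Push the green LED tube down into the two fork clips of the test rest, past their sprung brass jaws, until it sits fully home and the jaws have closed over it. Then turn the supply's big black knob clockwise until its white pointer line stands at the green marker, without running past the marker and without shifting the marker. Let go of everything and leave the other things on the bench where they are.

Things in the scene. Friction and masses are not known exactly. Their poses are not given: they have to be found in the camera images.
- tube: Loose LED tube, 180 mm long, 0.14 kg: bare green round tube 26 mm in diameter, 152 mm long, with a square black end cap 34 x 34 x 14 mm on each end. It lies on the caps' flats, its axis 17 mm above the table. y: along the tube; both ends are alike. Origin: mid length, at the caps' underside.
- tube_mid (a point): Point on the tube's axis at mid length; y along the tube.
- rest: Test rest, fixed: dark steel plate 90 (x) by 190 (y) mm, 12 mm thick; origin under its centre. Two white fork clips, 14 mm thick, stand on it at y = -50 and +50 mm; the middle between them is free, for the fingers. Each has a saddle 45 mm up, a fixed tine on the -x side (inner face 14.5 mm from the centre plane, top leaning outward, 90 mm high) and a brass jaw on the +x side.
- seat (a point): Middle of the tube's axis when the tube is fully home: 58 mm above the table, over the rest's centre. y: direction of the seated tube (either way round); x: across it. The end caps stay outside the two clips.
- jaw_a (a joint): Sprung brass jaw of the clip at y = -50 mm, hinged 28 mm below the seat and 22 mm to its +x. 0: closed; grows (rad) as its top is pushed out to +x. Its rounded nose, 12 to 21 mm above the seat, reaches to 8 mm from the centre plane. Pushed straight down with about 15 N in all, the tube swings it 0.12 rad aside, and it springs back over the tube.
- jaw_b (a joint): The same jaw on the clip at y = +50 mm.
- dial: Panel of the supply, a fixed grey wedge-shaped console 200 mm deep, 220 wide, 126 high at the back. Origin: on the panel's face, on the knob's axis, 81 mm above the table. z: the knob's axis, square out of the panel, leaning 35 degrees from vertical to the console's front; x: up the slope; y: to the left. Panel 150 x 212 mm, black, white ticks 63 to 73 mm from the axis.
- knob (a joint): Angle of the big knob, 0 to 5.24 rad, growing clockwise seen from the front. It stays where left; needs about 0.1 N m. Grey disc 80 mm across, top 10 mm off the panel, with a black grip bar across it: 66 mm long, 16 thick, 10 to 46 mm off the panel. The white pointer line runs along the bar to one end; at angle q it points 150 degrees minus q from the dial's x towards its y.
- marker (a joint): Angle of the green marker, on the same scale and the same zero as the knob: the pointer is at the marker when the two are equal. The marker is a green tab 18 x 10 mm, 8 mm high above the panel, 43 to 61 mm from the axis. Its own stiff ring holds it in place: do not shift it.
- pointer (a point): Tip of the knob's pointer: 44 mm from the axis, 8 mm above the panel. Its x points away from the axis.
- mark_tip (a point): Inner end of the green marker: 44 mm from the axis, 8 mm above the panel. Its x points away from the axis, y counterclockwise.
- horn: Bystander: red round horn, 90 mm across, 46 mm high, with a steel bracket. Origin under its centre.
- indicator: Bystander: small orange chevron lens, about 70 by 60 mm, 22 mm high. Origin under its centre.
- driver: Bystander: screwdriver lying on the table.
- bulb_box: Bystander: yellow carton, 80 x 110 x 60 mm. Origin under its centre.
- jar: Bystander: amber glass jar with black cap, 64 mm across, 80 mm high. Origin under its centre.
- tape: Bystander: blue roll of tape lying flat, 90 mm across, 25 mm high. Origin under its centre.
There are look-alikes about, which are no part of the job. Of the things that look like the tube, take the one that is farthest to the robot's right at the start.

How it is judged:
On the way, in this order (a step that is already met when the one before it is completed fails the run):
1. the tube sits fully home in both clips, jaws closed over it, while the knob is still well short of the marker (distance between tube_mid and seat below 0.022 m and z of tube_mid in the frame of seat between -0.005 and 0.0035 m and x of tube_mid in the frame of seat between -0.006 and 0.006 m and angle between the y axis of tube and the y axis of seat, either way round below 0.06 rad and value of joint each of jaw_a, jaw_b below 0.06 rad and distance between pointer and mark_tip above 0.02 m), for 0.2 s.
2. the knob's pointer stands at the marker (distance between pointer and mark_tip below 0.005 m), for 0.2 s.
At the end, for the whole second after the job is handed in: Tube at rest in both clips: axis under 3.5 mm above the seat, within 6 mm across, 22 mm in all, parallel within 0.06 rad, both jaws shut again (under 0.06 rad). Knob at rest, its pointer tip within 5 mm (about 6 degrees) of the marker's inner end (distance between tube_mid and seat below 0.022 m and z of tube_mid in the frame of seat between -0.005 and 0.0035 m and x of tube_mid in the frame of seat between -0.006 and 0.006 m and angle between the y axis of tube and the y axis of seat, either way round below 0.06 rad and value of joint each of jaw_a, jaw_b below 0.06 rad and distance between pointer and mark_tip below 0.005 m and linear speed of tube below 0.02 m/s and velocity of joint knob between -0.05 and 0.05 rad/s); the robot touches nothing.
It fails at once if the knob runs past the marker by more than 12 mm at the pointer's tip (about 16 degrees) (y of pointer in the frame of mark_tip below -0.012 m and x of pointer in the frame of mark_tip above -0.04 m).
It fails at once if the marker is shifted by more than 4 mm (distance of mark_tip from where it was at the start of the episode above 0.004 m).
It fails at once if a bystander (horn, orange lens, screwdriver, yellow carton, jar, tape) is moved by more than 30 mm (distance of any of horn, indicator, driver, bulb_box, jar, tape from where it was at the start of the episode above 0.03 m).
It also fails if it takes over 72 s, if anything falls off the work surface, if the arm or the gripper's body presses on something with over 40 N, if the wrist force passes 120 N, or if a joint passes its speed limit or range.

## Working session

There is one attempt and no reset: what is moved stays moved. The work goes in short steps, Python scripts to look and compute and a tool call to move; the robot and the scene stay as the last step left them, time stands still between calls to the robot, and variables do not carry over. Pictures are saved under pics/ and viewed, at most 10 in all, crops included, and the job is handed in when it is done.

Besides the shell and the picture viewer there is one more tool, called after "Request:" as name([rows], argument=value, ...), one row to a line, values as JSON. jog_arm: Moves the arm, as the interface text tells. Its arguments: {"type":"object","properties":{"motion":{"type":"array"},"force":{"type":"number"}},"required":["motion"]}

```bash
mkdir -p pics; cat > h.py <<'E'
import numpy as np, cv2
from scipy.spatial.transform import Rotation as R
from workcell import bot
def cam(n):
    c=bot.get_calibration(n); return c
def snap(n):
    p,d=bot.read_camera(n); np.savez(f'{n}.npz',p=p,d=d); return p,d
def cloud(n,d):
    c=cam(n); f=200/np.tan(np.radians(c['vfov'])/2)
    v,u=np.mgrid[0:400,0:640]
    X=np.stack([(u-c['cx'])/f*d,(v-c['cy'])/f*d,d],-1)
    Rm=R.from_rotvec(np.ravel(c['rvec'])).as_matrix()
    return (X-np.ravel(c['tvec']))@Rm
E
python3 - <<'E'
from h import *
for n in('scene','top'):
    p,d=snap(n); cv2.imwrite(f'pics/{n}0.png',p[...,::-1]); print(cam(n),(d>0).mean())
    np.save(n+'_c.npy',cloud(n,d))
print(bot.read_state())
print(cam('wrist'))
E
```

```text
{'vfov': 55.47536314897973, 'cx': 315.70172440038556, 'cy': 197.0767929755295, 'rvec': array([ 2.10947295,  1.47326713, -0.51497227]), 'tvec': array([-0.16047181, -0.30494303,  1.74085392])} 0.9960234375
{'vfov': 56.69999145679953, 'cx': 323.2103549343909, 'cy': 201.63720965765398, 'rvec': array([ 2.20718547, -2.15745953,  0.05500411]), 'tvec': array([-0.00325145,  0.49430834,  1.1360754 ])} 0.99605859375
{'time': 0.1, 'q': array([-1.23693414e+00,  2.64692691e-01,  1.60524016e+00, -1.75631865e-05,
        1.27370267e+00, -3.68886668e-02]), 'joint_vel': array([-8.88342130e-04, -1.55967677e-04, -1.14613606e-03,  5.25658342e-05,
        1.77129541e-03,  7.28504074e-04]), 'joint_torque': array([ 1.04608675e-04, -5.16708541e+01, -3.68590486e+01, -8.70474679e-06,
        6.26117908e-03,  1.35437151e-05]), 'tool_pos': array([ 0.24434584, -0.6285119 ,  0.23007503]), 'tcp_rot': array([-3.08578327e+00, -5.78680367e-01,  5.00493515e-04]), 'wrist_force': array([ 0.13688635, -0.20408771,  0.30710772]), 'torque': array([ 0.01955064, -0.01877778,  0.04206461]), 'grip_force': 0.0, 'width': 1.0000314607018395}
{'vfov': 65.70646984690485, 'cx': 315.12216936063237, 'cy': 196.06340485391337, 'tool_from_camera': array([[-1.34023764e-03, -9.58524262e-01, -2.85007793e-01,
         7.32900478e-02],
       [ 9.99999062e-01, -1.36548602e-03, -1.10119434e-04,
        -1.38529670e-03],
       [-2.83622010e-04, -2.85007674e-01,  9.58525193e-01,
        -1.43016023e-01],
       [ 0.00000000e+00,  0.00000000e+00,  0.00000000e+00,
         1.00000000e+00]])}
```

View pics/scene0.png

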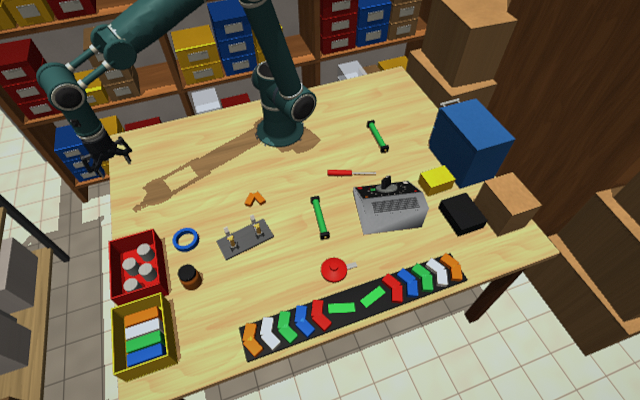

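View pics/top0.png

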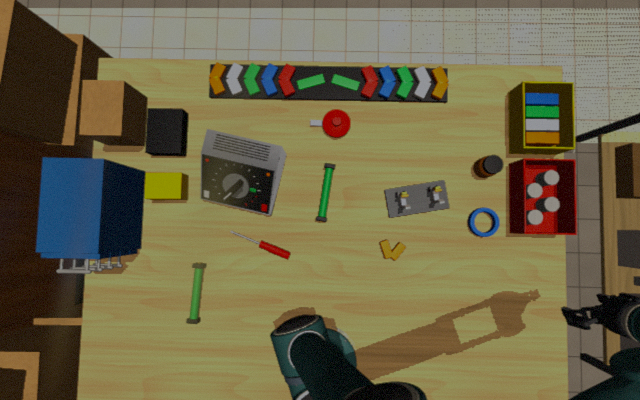

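```bash
python3 - <<'E'
from h import *
for n,(cands,dial,rest) in {'top':([(300,355,150,235),(175,220,250,335)],(200,295,120,220),(375,460,170,225)),'scene':([(300,340,185,250),(355,400,110,160)],(350,430,170,235),(205,285,205,265))}.items():
    z=np.load(n+'.npz');p=z['p'];C=np.load(n+'_c.npy')
    hsv=cv2.cvtColor(p,cv2.COLOR_RGB2HSV)
    for (a,b,c,d) in cands:
        m=np.zeros((400,640),bool); m[c:d,a:b]=1
        g=m&(hsv[...,0]>45)&(hsv[...,0]<80)&(hsv[...,1]>120)&(z['d']>0)
        P=C[g]; top=np.percentile(P[:,2],95); mm=np.median(P,0)
        # both caps+tube: everything above table 8mm
        q=m&(C[...,2]>.01)&(C[...,2]<.05); Q=C[q][:,:2]
        r=cv2.minAreaRect(Q.astype(np.float32)*1000)
        print(n,'tube',g.sum(),mm.round(4),top.round(4),'rect',np.round(r[0],1),np.round(r[1],1),r[2])
    a,b,c,d=rest; m=np.zeros((400,640),bool); m[c:d,a:b]=1
    q=m&(C[...,2]>.006)&(C[...,2]<.018); r=cv2.minAreaRect(C[q][:,:2].astype(np.float32)*1000); print(n,'rest',r, np.median(C[q][:,2]))
    q=m&(C[...,2]>.04)
    print('clips', C[q].min(0),C[q].max(0))
    if n=='top':
        a,b,c,d=dial; q=np.zeros((400,640),bool); q[c:d,a:b]=1
        q&=C[...,2]>.02; P=C[q]; r=cv2.minAreaRect(P[:,:2].astype(np.float32)*1000); print('console',r,P[:,2].max())
z=np.load('top.npz')['p'][...,::-1]
f=lambda x,y,w,h,s:cv2.resize(z[y:y+h,x:x+w],None,fx=s,fy=s,interpolation=cv2.INTER_CUBIC)
cv2.imwrite('pics/crop1.png',np.hstack([f(190,120,100,100,4),f(300,120,80,100,4)[:, :],])[:,:800])
E
```

```text
top tube 380 [0.5237 0.0024 0.0286] 0.033 rect [524.5   2.1] [ 33.5 183.5] 81.99462890625
top tube 359 [0.2013 0.3881 0.0297] 0.034 rect [209.6 405.2] [ 66.  183.2] 86.80368041992188
top rest ((513.0377807617188, -289.9322509765625), (212.97789001464844, 161.6343536376953), 89.90470886230469) 0.011881649534415811
clips [ 0.42096706 -0.34319131  0.04005592] [ 0.55087251 -0.00829389  1.16521954]
console ((550.8070678710938, 168.89947509765625), (400.21990966796875, 200.4529266357422), 78.13093566894531) 1.1652195351315706
scene tube 221 [ 0.5203 -0.0037  0.0272] 0.0326 rect [522.9  -4.7] [ 32.7 183.9] 82.45640563964844
scene tube 146 [0.2018 0.3813 0.0272] 0.033 rect [205.5 359. ] [ 84.4 185.6] 86.63644409179688
scene rest ((471.9673767089844, -297.1258239746094), (297.3310852050781, 239.28126525878906), 69.62413024902344) 0.011704552443423076
clips [ 0.47294541 -0.34903883  0.04018836] [ 1.27891661 -0.22300076  1.20071428]
```

View pics/crop1.png

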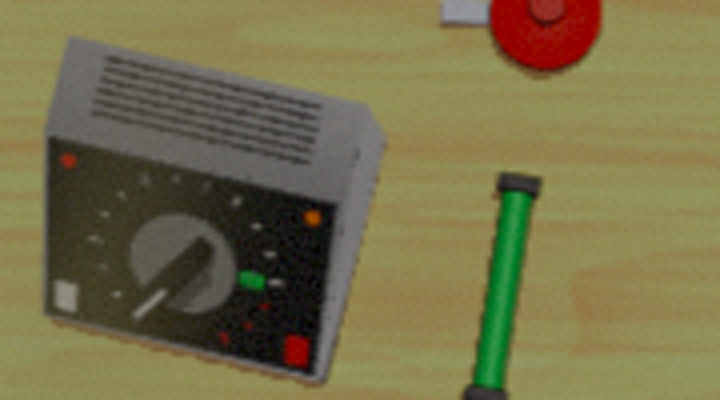

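```bash
python3 - <<'E'
from h import *
z=np.load('top.npz');p=z['p'];C=np.load('top_c.npy')
m=np.zeros((400,640),bool); m[175:222,380:455]=1
q=m&(C[...,2]>.007)&(C[...,2]<.017)&(abs(C[...,0]-.51)<.09)&(abs(C[...,1]+.29)<.13)
P=C[q]
r=cv2.minAreaRect(P[:,:2].astype(np.float32)*1000); print('rest',r)
q=m&(C[...,2]>.045)&(C[...,2]<.11); print('clip px',q.sum()); 
for pt,rgb in zip(C[q],p[q]): print(pt.round(3),rgb)
# console
m=np.zeros((400,640),bool); m[125:220,195:295]=1
V=p.max(-1)
panel=m&(V<60)&(C[...,2]>.03)&(C[...,2]<.13)
P=C[panel]; 
for _ in range(5):
    c=P.mean(0); n=np.linalg.svd(P-c)[2][2]; n*=np.sign(n[2]); e=(P-c)@n; P=P[abs(e)<max(.004,0)]
print('panel n',n,np.degrees(np.arccos(n[2])),'yaw',np.degrees(np.arctan2(n[1],n[0])),len(P))
q=m&(abs((C-c)@n)<.006)&(C[...,2]>.02)
zz=n; xx=np.array([0,0,1])-n[2]*n; xx/=np.linalg.norm(xx); yy=np.cross(zz,xx)
L=(C-c)@np.c_[xx,yy,zz]
lx,ly=L[q][:,0],L[q][:,1]
rr=cv2.minAreaRect((L[q][:,:2]*1000).astype(np.float32)); print('panel rect',rr)
o=c+rr[0][0]/1000*xx+rr[0][1]/1000*yy; print('centre',o)
k=m&(L[...,2]>.02)&(L[...,2]<.06); K=L[k]; print('bar',k.sum(),K.mean(0),K[:,2].max(), c+xx*K.mean(0)[0]+yy*K.mean(0)[1])
hsv=cv2.cvtColor(p,cv2.COLOR_RGB2HSV)
g=m&(hsv[...,0]>45)&(hsv[...,0]<80)&(hsv[...,1]>150); G=L[g]; print('mark',g.sum(),G.mean(0),c+G.mean(0)@np.c_[xx,yy,zz].T)
print('axes',xx,yy,c)
E
```

```text
rest ((496.1868591308594, -289.7840881347656), (122.29557800292969, 199.5314178466797), 10.442808151245117)
clip px 170
[ 0.544 -0.327  0.076] [114 115  60]
[ 0.544 -0.33   0.075] [132 132  65]
[ 0.544 -0.332  0.078] [136 137  71]
[ 0.544 -0.334  0.081] [111 108  79]
[ 0.543 -0.322  0.051] [52 47 34]
[ 0.543 -0.323  0.058] [54 44 28]
[ 0.542 -0.322  0.07 ] [93 94 34]
[ 0.541 -0.324  0.074] [142 143  58]
[ 0.541 -0.326  0.078] [144 145  56]
[ 0.541 -0.329  0.079] [145 146  56]
[ 0.541 -0.333  0.075] [143 145  64]
[ 0.541 -0.335  0.078] [123 124  76]
[ 0.541 -0.322  0.049] [43 25  3]
[ 0.539 -0.321  0.064] [48 36  7]
[ 0.538 -0.322  0.071] [97 94 27]
[ 0.538 -0.322  0.08 ] [146 149  58]
[ 0.538 -0.326  0.077] [150 149  60]
[ 0.538 -0.329  0.079] [141 143  51]
[ 0.538 -0.332  0.077] [128 124  39]
[ 0.538 -0.336  0.074] [114 108  56]
[ 0.539 -0.339  0.073] [100  91  72]
[ 0.538 -0.323  0.045] [48 35 17]
[ 0.535 -0.321  0.075] [114  94  29]
[ 0.535 -0.323  0.079] [145 128  39]
[ 0.535 -0.326  0.079] [143 125  33]
[ 0.535 -0.328  0.079] [148 131  46]
[ 0.535 -0.332  0.077] [148 128  40]
[ 
[... 5062 characters left out ...]
0.476 -0.233  0.09 ] [149 150 146]
[ 0.477 -0.236  0.089] [142 145 140]
[ 0.477 -0.239  0.088] [131 131 130]
[ 0.477 -0.242  0.091] [128 128 125]
panel n [-0.56183344  0.11506966  0.81920825] 34.99438512643123 yaw 168.4252673523271 1466
panel rect ((-8.031509399414062, 26.518821716308594), (221.5097198486328, 173.08279418945312), 89.41693878173828)
centre [0.53780282 0.26328659 0.08545181]
bar 145 [-0.0065408   0.02376982  0.04059628] 0.047975232593591266 [0.53844762 0.26034846 0.08630673]
mark 37 [-0.01327299 -0.0342252   0.00303434] [0.51970345 0.20498857 0.0849316 ]
axes [ 0.80254869 -0.16437079  0.57349616] [2.00645910e-01 9.79663829e-01 1.38777878e-17] [0.53892761 0.23598691 0.09005785]
```

```bash
cat >> h.py <<'E'
def go(target,yaw_y=None,s=None):
    "tool-frame shift (mm) to target TCP; twist (deg) so the tool y axis has heading yaw_y (deg, mod 180)"
    s=s or bot.read_state(); M=R.from_rotvec(s['tcp_rot']).as_matrix()
    d=M.T@(np.array(target)-s['tool_pos'])*1000
    h=np.degrees(np.arctan2(M[1,1],M[0,1]))
    t=None if yaw_y is None else -((yaw_y-h+90)%180-90)
    print('t',round(s['time'],2),'pos',s['tool_pos'].round(4),'yhead',h.round(1),'tilt',M[:,2].round(3),'d',d.round(1),'twist',t,'q',s['q'].round(2),'F',s['wrist_force'].round(1),'w',round(s['width'],3),'g',round(s['grip_force'],1))
    return d,t
def wrist(tag):
    s=bot.read_state(); p,d=bot.read_camera('wrist'); c=cam('wrist')
    np.savez(f'w_{tag}.npz',p=p,d=d,pos=s['tool_pos'],rot=s['tcp_rot'])
    f=200/np.tan(np.radians(c['vfov'])/2)
    v,u=np.mgrid[0:400,0:640]; x=u-c['cx'];y=v-c['cy'];r=np.hypot(x,y)+1e-9;th=r/f
    X=np.stack([np.tan(th)*x/r*d,np.tan(th)*y/r*d,d],-1)
    T=c['tool_from_camera']; M=R.from_rotvec(s['tcp_rot']).as_matrix()
    W=(X@T[:3,:3].T+T[:3,3])@M.T+s['tool_pos']; W[d<=0]=np.nan
    cv2.imwrite(f'pics/w_{tag}.png',p[...,::-1]); np.save(f'w_{tag}_c.npy',W)
    return p,W
E
python3 - <<'E'
from h import *
M=R.from_rotvec(bot.read_state()['tcp_rot']).as_matrix(); print(M.round(3))
go([.47,-.30,.28],11); go([.523,0,.2],82)
E
```

```text
[[ 0.932  0.362 -0.001]
 [ 0.362 -0.932  0.002]
 [ 0.    -0.002 -1.   ]]
t 0.1 pos [ 0.2443 -0.6285  0.2301] yhead -68.8 tilt [-0.001  0.002 -1.   ] d [ 329.4 -224.5  -49.4] twist -79.75724201933969 q [-1.24  0.26  1.61 -0.    1.27 -0.04] F [ 0.1 -0.2  0.3] w 1.0 g 0.0
t 0.1 pos [ 0.2443 -0.6285  0.2301] yhead -68.8 tilt [-0.001  0.002 -1.   ] d [ 487.4 -484.8   31.1] twist 29.242757980660315 q [-1.24  0.26  1.61 -0.    1.27 -0.04] F [ 0.1 -0.2  0.3] w 1.0 g 0.0
```

Request:
jog_arm([
  [1,33,-22.5,-5,0],
  [1,33,-22.5,-5,0],
  [1,33,-22.5,-5,0],
  [1,33,-22.5,-5,0],
  [1,33,-22.5,-5,0],
  [1,33,-22.5,-5,0],
  [1,33,-22.5,-5,0],
  [1,33,-22.5,-5,0],
  [1,33,-22.5,-5,0],
  [1,33,-22.5,-5,0],
])

```text
time: 0.93
tool_pos: [0.4711, -0.2979, 0.2811]
tcp_rot: [-3.087, -0.579, 0.001]
wrist_force: [0.9, -0.3, -0.8]
width: 1.003
grip_force: 0.0
```

```bash
python3 - <<'E'
from h import *
for _ in range(3): p,W=wrist('rest')   # let it settle; last one counts
go([.523,0,.17],82)
print(np.nanmin(W.reshape(-1,3),0),np.nanmax(W.reshape(-1,3),0))
E
```

```text
t 1.08 pos [ 0.4721 -0.2975  0.2815] yhead -68.5 tilt [ 0. -0. -1.] d [ 156.5 -258.   111.5] twist 29.534997673694875 q [-0.61  0.01  1.79  0.    1.33  0.59] F [-0.5 -1.3 -0.4] w 1.001 g 0.0
[-0.90151065 -2.85277972 -0.78719268] [2.20560939 0.9724309  0.39144172]
```

View pics/w_rest.png

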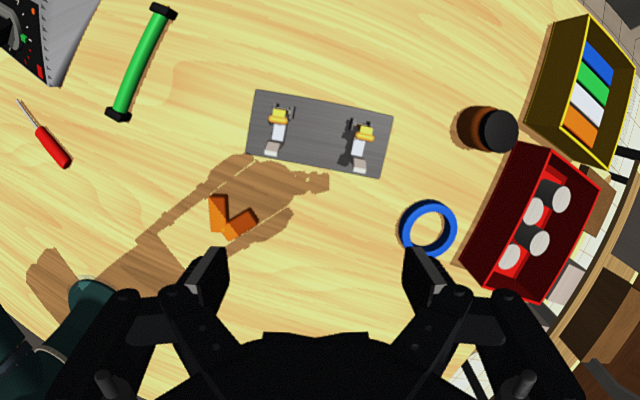

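The wrist view shows the rest at (320,135) with its brass jaws on the far (+x) side at (280,112) and (362,130), and the tube at (140,60). Next I'll measure both.

```bash
cat > meas.py <<'E'
from h import *
def rest(tag):
    W=np.load(f'w_{tag}_c.npy'); p=np.load(f'w_{tag}.npz')['p']
    near=(np.hypot(W[...,0]-.511,W[...,1]+.283)<.13)
    q=near&(W[...,2]>.007)&(W[...,2]<.017)
    q=cv2.morphologyEx(q.astype(np.uint8),cv2.MORPH_OPEN,np.ones((3,3)))>0
    P=W[q]; r=cv2.minAreaRect((P[:,:2]*1000).astype(np.float32)); print('plate',q.sum(),r,np.median(P[:,2]))
    hsv=cv2.cvtColor(p,cv2.COLOR_RGB2HSV)
    j=near&(W[...,2]>.068)&(W[...,2]<.085)&(hsv[...,1]>110)
    t=near&(W[...,2]>.083)&(W[...,2]<.1)&(hsv[...,1]<90)
    sd=near&(W[...,2]>.041)&(W[...,2]<.05)
    for nm,k in(('jaw',j),('tine',t),('saddle',sd)):
        K=W[k]
        for s in(1,-1):
            a=K[s*(K[:,1]+.283)>0]
            if len(a): print(nm,s,len(a),a.mean(0).round(4),a.min(0).round(4),a.max(0).round(4))
def tube(tag,c0):
    W=np.load(f'w_{tag}_c.npy')
    q=(np.hypot(W[...,0]-c0[0],W[...,1]-c0[1])<.12)&(W[...,2]>.012)&(W[...,2]<.045)
    P=W[q]; r=cv2.minAreaRect((P[:,:2]*1000).astype(np.float32)); c=P[:,:2].mean(0)
    print('tube',q.sum(),r,c.round(4),'top',np.percentile(P[:,2],[50,95,99]).round(4))
E
python3 - <<'E'
from meas import *
rest('rest'); tube('rest',(.523,0))
E
```

```text
plate 7444 ((510.66290283203125, -283.6225891113281), (91.03617095947266, 190.8763427734375), 10.507877349853516) 0.012400334776243915
jaw 1 214 [ 0.5169 -0.2322  0.078 ] [ 0.5086 -0.2433  0.0703] [ 0.5262 -0.2218  0.0817]
jaw -1 222 [ 0.535  -0.3292  0.0778] [ 0.5268 -0.3417  0.0688] [ 0.5441 -0.3194  0.0815]
tine 1 113 [ 0.4797 -0.2387  0.0887] [ 0.4736 -0.2461  0.0831] [ 0.4849 -0.2313  0.0929]
tine -1 126 [ 0.498  -0.3359  0.0884] [ 0.4921 -0.3442  0.0831] [ 0.5035 -0.3286  0.0926]
saddle 1 275 [ 0.5036 -0.2347  0.0447] [ 0.4803 -0.2458  0.041 ] [ 0.5328 -0.2169  0.0499]
saddle -1 261 [ 0.5214 -0.3308  0.0449] [ 0.497  -0.342   0.0411] [ 0.5516 -0.3147  0.049 ]
tube 2212 ((524.4349975585938, 0.06753730773925781), (33.880916595458984, 182.91024780273438), 82.26446533203125) [ 0.5249 -0.0041] top [0.0284 0.0344 0.0354]
```

Request:
jog_arm([
  [1,19.5,-32,11,0],
  [1,19.5,-32,11,0],
  [1,19.5,-32,11,0],
  [1,19.5,-32,11,0],
  [1,19.5,-32,11,0],
  [1,19.5,-32,11,0],
  [1,19.5,-32,11,0],
  [1,19.5,-32,11,0],
  [1,0,0,0,7],
  [1,0,0,0,7],
])

```text
time: 1.92
tool_pos: [0.5222, -0.0037, 0.1914]
tcp_rot: [3.136, 0.194, -0.005]
wrist_force: [-0.2, -0.2, 0.0]
width: 1.004
grip_force: 0.0
```

Request:
jog_arm([
  [1,0,0,0,7],
  [1,0,0,0,7],
  [1,0,0,0,1.5],
  [1,0,0,0,0],
  [1,0,0,0,0],
])

```text
time: 2.33
tool_pos: [0.5229, -0.0058, 0.1927]
tcp_rot: [3.133, -0.226, -0.002]
wrist_force: [0.3, 0.6, -0.7]
width: 1.0
grip_force: 0.0
```

```bash
python3 - <<'E'
from meas import *
p,W=wrist('tube'); tube('tube',(.523,0)); go([.523,0,.17],82)
E
```

```text
tube 4479 ((524.51025390625, 1.0218086242675781), (34.35090255737305, 181.50787353515625), 82.22447204589844) [0.5278 0.0009] top [0.0292 0.0346 0.0353]
t 2.38 pos [ 0.523  -0.0057  0.1928] yhead -98.3 tilt [-0.001 -0.    -1.   ] d [-0.8 -5.6 22.8] twist -0.2619681583247484 q [-0.06  0.    1.97 -0.    1.17  1.66] F [-0.2 -0.3 -0.1] w 1.0 g 0.0
```

Request:
jog_arm([
  [1,0.5,-7,0,0],
  [1,0,0,35,0],
  [1,0,0,35,0],
  [1,0,0,35,0],
  [1,0,0,35,0],
  [1,0,0,25,0],
  [1,0,0,15,0],
  [1,0,0,7,0],
  [1,0,0,0,0],
  [1,0,0,0,0],
])

```text
time: 3.22
tool_pos: [0.5253, 0.0022, 0.0067]
tcp_rot: [-3.133, 0.226, -0.001]
wrist_force: [0.5, 0.4, 0.5]
width: 1.002
grip_force: 0.0
```

Request:
jog_arm([
  [-0.3,0,0,0,0],
  [-1,0,0,0,0],
  [-1,0,0,0,0],
  [-1,0,0,0,0],
  [-1,0,0,0,0],
  [-1,0,0,0,0],
  [-1,0,0,0,0],
  [-1,0,0,0,0],
], force=80)

```text
time: 3.88
tool_pos: [0.5256, 0.0021, 0.0075]
tcp_rot: [3.133, -0.226, 0.002]
wrist_force: [-1.3, -0.4, 6.4]
width: 0.275
grip_force: 78.4
```

Request:
jog_arm([
  [-1,0,0,-10,0],
  [-1,0,0,-25,0],
  [-1,0,0,-35,0],
  [-1,0,0,-35,0],
  [-1,0,0,-30,0],
  [-1,0,0,-15,0],
  [-1,0,0,0,-7],
  [-1,0,0,0,-7],
  [-1,0,0,0,-7],
  [-1,0,0,0,-7],
])

```text
time: 4.72
tool_pos: [0.5244, 0.0022, 0.1569]
tcp_rot: [3.093, 0.548, 0.0]
wrist_force: [-0.4, 0.1, -0.6]
width: 0.276
grip_force: 78.5
```

Request:
jog_arm([
  [-1,0,0,0,-7],
  [-1,0,0,0,-7],
  [-1,0,0,0,-7],
  [-1,0,0,0,-7],
  [-1,0,0,0,-7],
  [-1,0,0,0,-7],
  [-1,0,0,0,-7],
  [-1,0,0,0,-7],
  [-1,0,0,0,-7],
  [-1,0,0,0,-7],
])

```text
time: 5.55
tool_pos: [0.5243, 0.0022, 0.1565]
tcp_rot: [-2.219, -2.223, 0.0]
wrist_force: [-0.0, 0.3, -0.8]
width: 0.269
grip_force: 78.5
```

Request:
jog_arm([
  [-1,0,0,0,-7],
  [-1,0,0,0,-4],
  [-1,0,0,0,0],
  [-1,0,0,0,0],
])

```text
time: 5.88
tool_pos: [0.5245, 0.0022, 0.1565]
tcp_rot: [-2.006, -2.417, 0.0]
wrist_force: [-0.2, 0.5, -1.2]
width: 0.274
grip_force: 78.5
```

```bash
python3 - <<'E'
from h import *
go([.5107,-.2836,.155],10.5)
E
```

```text
t 5.88 pos [0.5245 0.0022 0.1565] yhead 10.6 tilt [-0.  0. -1.] d [-278.4  -66.2    1.4] twist 0.11893594744410052 q [-0.04  0.04  2.    0.    1.1  -0.23] F [-0.2  0.5 -1.2] w 0.274 g 78.5
```

Request:
jog_arm([
  [-1,-34.8,-8.3,0,0],
  [-1,-34.8,-8.3,0,0],
  [-1,-34.8,-8.3,0,0],
  [-1,-34.8,-8.3,0,0],
  [-1,-34.8,-8.3,0,0],
  [-1,-34.8,-8.3,0,0],
  [-1,-34.8,-8.3,0,0],
  [-1,-34.8,-8.3,0,0],
  [-1,0,0,0,0],
  [-1,0,0,0,0],
])

```text
time: 6.72
tool_pos: [0.511, -0.2856, 0.1563]
tcp_rot: [-2.01, -2.414, -0.0]
wrist_force: [-0.8, 0.7, -1.0]
width: 0.275
grip_force: 78.6
```

```bash
python3 - <<'E'
from meas import *
p,W=wrist('over'); go([.5107,-.2836,.155],10.5)
hsv=cv2.cvtColor(p,cv2.COLOR_RGB2HSV)
g=(hsv[...,0]>45)&(hsv[...,0]<80)&(hsv[...,1]>120)&(np.hypot(W[...,0]-.5107,W[...,1]+.2836)<.1)&(W[...,2]>.1)
P=W[g]; print(g.sum(),P.mean(0),P.min(0),P.max(0))
# top ridge line of the tube: centre across, per slice along rest y
th=np.radians(10.5); ex=np.array([np.cos(th),np.sin(th)]);ey=np.array([-np.sin(th),np.cos(th)])
Q=P[:,:2]-[.5107,-.2836]; a=Q@ex;b=Q@ey
for lo in np.arange(-.09,.09,.015):
    k=(b>lo)&(b<lo+.015)
    if k.sum()>15: print(round(lo,3),k.sum(),'x',np.percentile(a[k],[2,98]).round(4),'z',np.percentile(P[k,2],98).round(4))
rest('over')
E
```

```text
t 6.77 pos [ 0.511  -0.2841  0.1561] yhead 10.6 tilt [-0.001  0.001 -1.   ] d [ 0.5 -0.2  1.1] twist 0.053514790610407204 q [-0.55  0.15  1.88  0.    1.11 -0.73] F [ 0.2 -0.3 -1.6] w 0.274 g 78.6
12899 [ 0.50629202 -0.25872946  0.17819479] [ 0.44897966 -0.32876307  0.16359665] [ 0.56898347 -0.20071663  0.25984231]
-0.045 596 x [-0.0114  0.0125] z 0.1799
-0.03 1135 x [-0.0113  0.0122] z 0.1799
-0.015 1350 x [-0.0111  0.0121] z 0.1802
0.0 1748 x [-0.0239  0.0242] z 0.2497
0.015 1856 x [-0.012   0.0123] z 0.2466
0.03 2002 x [-0.0117  0.0116] z 0.1799
0.045 2168 x [-0.0117  0.0118] z 0.18
0.06 2043 x [-0.0118  0.0115] z 0.1804
plate 4410 ((507.9122619628906, -269.0794677734375), (90.92069244384766, 159.4965362548828), 10.729923248291016) 0.012399208652938268
jaw 1 57 [ 0.5238 -0.2299  0.077 ] [ 0.522  -0.2367  0.0697] [ 0.5256 -0.2233  0.0784]
tine 1 179 [ 0.4779 -0.2382  0.0901] [ 0.4739 -0.2453  0.0877] [ 0.4817 -0.2312  0.0932]
saddle 1 63 [ 0.5278 -0.2249  0.0425] [ 0.523  -0.2422  0.041 ] [ 0.533  -0.2156  0.0438]
saddle -1 20 [ 0.545  -0.316   0.0425] [ 0.5425 -0.3176  0.0411] [ 0.5472 -0.3144  0.0447]
```

View pics/w_over.png

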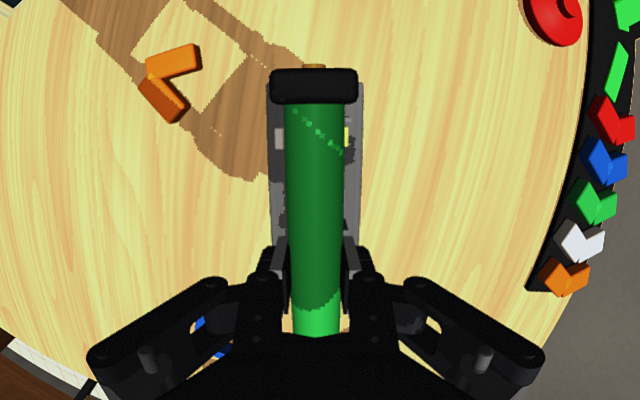

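Request:
jog_arm([
  [-1,0.5,0,20,0],
  [-1,0,0,25,0],
  [-1,0,0,20,0],
  [-1,0,0,8,0],
  [-1,0,0,6,0],
  [-1,0,0,6,0],
  [-1,0,0,6,0],
  [-1,0,0,6,0],
  [-1,0,0,6,0],
  [-1,0,0,4,0],
])

```text
time: 7.6
tool_pos: [0.511, -0.2826, 0.0494]
tcp_rot: [-2.003, -2.419, 0.0]
wrist_force: [-0.2, -0.1, -1.1]
width: 0.273
grip_force: 79.0
```

```bash
python3 - <<'E'
from h import *
go([.5107,-.2836,.047],10.5)
E
```

```text
t 7.6 pos [ 0.511  -0.2826  0.0494] yhead 10.7 tilt [-0.  0. -1.] d [-0.9 -0.5  2.4] twist 0.2422614234039031 q [-0.55  0.27  1.96  0.    0.91 -0.74] F [-0.2 -0.1 -1.1] w 0.273 g 79.0
```

Request:
jog_arm([
  [-1,0,0,1,0],
  [-1,0,0,1.5,0],
  [-1,0,0,1,0],
  [-1,0,0,0.5,0],
  [-1,0,0,0,0],
])

```text
time: 8.02
tool_pos: [0.5121, -0.2829, 0.0483]
tcp_rot: [2.003, 2.42, 0.001]
wrist_force: [-6.4, 4.0, 12.4]
width: 0.272
grip_force: 80.6
```

```bash
python3 - <<'E'
from meas import *
p,W=wrist('in'); go([.5107,-.2836,.047],10.5)
hsv=cv2.cvtColor(p,cv2.COLOR_RGB2HSV)
g=(hsv[...,0]>45)&(hsv[...,0]<80)&(hsv[...,1]>120)&(np.hypot(W[...,0]-.5107,W[...,1]+.2836)<.1)&(W[...,2]>.03)&(W[...,2]<.1)
P=W[g]
th=np.radians(10.5); ex=np.array([np.cos(th),np.sin(th)]);ey=np.array([-np.sin(th),np.cos(th)])
Q=P[:,:2]-[.5107,-.2836]; a=Q@ex;b=Q@ey
for lo in np.arange(-.09,.09,.015):
    k=(b>lo)&(b<lo+.015)
    if k.sum()>15: print(round(lo,3),k.sum(),'x',np.percentile(a[k],[2,98]).round(4),'z',np.percentile(P[k,2],[90,98]).round(4))
rest('in')
E
```

```text
t 8.07 pos [ 0.5122 -0.2829  0.0483] yhead 10.8 tilt [ 0.001  0.    -1.   ] d [-0.4 -1.6  1.3] twist 0.2679694877970462 q [-0.55  0.27  1.96  0.    0.91 -0.74] F [-6.4  3.5 12.3] w 0.273 g 80.6
-0.045 440 x [-0.0096  0.015 ] z [0.0714 0.072 ]
-0.03 1124 x [-0.0097  0.0139] z [0.0713 0.0719]
-0.015 1300 x [-0.0095  0.0137] z [0.0715 0.0721]
0.0 1525 x [-0.0097  0.0135] z [0.0714 0.072 ]
0.015 1762 x [-0.0102  0.0134] z [0.0714 0.0721]
0.03 1748 x [-0.0103  0.0125] z [0.0715 0.0722]
0.045 1671 x [-0.0103  0.0077] z [0.0715 0.0721]
0.06 2242 x [-0.0106  0.0132] z [0.0715 0.0722]
0.075 169 x [-0.0099  0.0128] z [0.0731 0.0738]
plate 10946 ((504.8729248046875, -253.2828369140625), (90.68180847167969, 129.23951721191406), 10.42520809173584) 0.012385239924869298
jaw 1 9090 [ 0.507  -0.2399  0.0721] [ 0.4803 -0.283   0.068 ] [ 0.535  -0.1929  0.0844]
jaw -1 2072 [ 0.5156 -0.2993  0.0704] [ 0.5011 -0.3198  0.068 ] [ 0.5278 -0.283   0.0799]
tine 1 3192 [ 0.4991 -0.2591  0.0914] [ 0.4672 -0.2829  0.083 ] [ 0.5531 -0.2304  0.1   ]
tine -1 262 [ 0.5086 -0.2876  0.088 ] [ 0.4989 -0.2949  0.0833] [ 0.5278 -0.283   0.0995]
saddle 1 438 [ 0.507  -0.226   0.0439] [ 0.4781 -0.2434  0.0411] [ 0.5287 -0.2162  0.0499]
saddle -1 206 [ 0.5177 -0.3291  0.0457] [ 0.5015 -0.3411  0.0411] [ 0.5396 -0.3163  0.05  ]
```

Request:
jog_arm([
  [-1,0,-0.5,1,0],
  [-1,0,-0.5,1,0],
  [-1,0,0,0.5,0],
  [-1,0,0,0,0],
  [-1,0,0,0,0],
])

```text
time: 8.48
tool_pos: [0.5122, -0.2829, 0.0481]
tcp_rot: [2.002, 2.419, 0.002]
wrist_force: [-8.5, 8.4, 24.2]
width: 0.274
grip_force: 82.0
```

Request:
jog_arm([
  [-0.2,0,0,-1,0],
  [0.3,0,0,0,0],
  [0.3,0,0,0,0],
  [0.3,0,0,0,0],
  [0.3,0,0,-15,0],
  [0.3,0,0,-30,0],
  [0.3,0,0,-35,0],
  [0.3,0,0,-35,0],
  [0.3,0,0,-20,0],
  [0.3,0,0,0,0],
])

```text
time: 9.32
tool_pos: [0.5139, -0.2856, 0.1851]
tcp_rot: [1.997, 2.412, 0.002]
wrist_force: [0.3, -0.4, 0.5]
width: 0.649
grip_force: 0.0
```

```bash
python3 - <<'E'
from meas import *
p,W=wrist('home'); 
hsv=cv2.cvtColor(p,cv2.COLOR_RGB2HSV)
g=(hsv[...,0]>45)&(hsv[...,0]<80)&(hsv[...,1]>120)&(np.hypot(W[...,0]-.5107,W[...,1]+.2836)<.1)&(W[...,2]>.03)&(W[...,2]<.11)
P=W[g]
th=np.radians(10.5); ex=np.array([np.cos(th),np.sin(th)]);ey=np.array([-np.sin(th),np.cos(th)])
Q=P[:,:2]-[.5107,-.2836]; a=Q@ex;b=Q@ey
for lo in np.arange(-.09,.09,.03):
    k=(b>lo)&(b<lo+.03)
    if k.sum()>15: print(round(lo,3),k.sum(),'x',np.percentile(a[k],[2,98]).round(4),'z',np.percentile(P[k,2],[90,98]).round(4))
j=(hsv[...,0]>15)&(hsv[...,0]<35)&(hsv[...,1]>110)&(W[...,2]>.068)&(W[...,2]<.085)&(np.hypot(W[...,0]-.5107,W[...,1]+.2836)<.1)
K=W[j]; A=(K[:,:2]-[.5107,-.2836])@np.c_[ex,ey]
for s in(1,-1):
    k=A[:,1]*s>0; print('jaw',s,k.sum(),A[k].min(0) if k.any() else '',A[k].max(0) if k.any() else '')
go([.45,.2,.3],0)
t=np.load('top.npz')
p,d=bot.read_camera('top'); np.savez('top2.npz',p=p,d=d)
E
```

```text
-0.09 407 x [-0.0094  0.0157] z [0.0717 0.0725]
-0.06 646 x [-0.009   0.0143] z [0.0716 0.0722]
-0.03 888 x [-0.0094  0.0148] z [0.0716 0.0722]
0.0 954 x [-0.0099  0.0136] z [0.0717 0.0723]
0.03 827 x [-0.0098  0.0126] z [0.0718 0.0725]
0.06 552 x [-0.0105  0.0131] z [0.0718 0.0727]
jaw 1 441 [-0.0011344   0.03921182] [0.02331411 0.08841919]
jaw -1 383 [-0.01392617 -0.09041096] [ 0.02420664 -0.03784788]
t 9.37 pos [ 0.5125 -0.2848  0.1822] yhead 10.7 tilt [ 0.006 -0.003 -1.   ] d [ 487.4   29.5 -119.9] twist 10.743113762351896 q [-0.55  0.13  1.86  0.    1.15 -0.74] F [ 0.7  0.  -0.3] w 0.652 g 0.0
```

View pics/w_home.png

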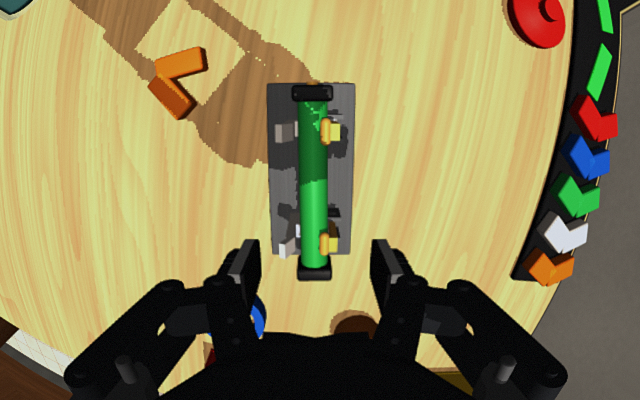

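The tube is home: its ridge is at 0.0717–0.0725 m along its whole length, and the brass noses at (325,130) and (325,240) lie over it. Next is the dial.

Request:
jog_arm([
  [-1,0,0,-7,-6.8],
  [-1,0,0,-7,-6.8],
  [-1,0,0,-7,-6.8],
  [-1,0,0,-7,-6.8],
  [-1,0,0,-7,-6.8],
  [-1,0,0,-7,-6.8],
  [-1,0,0,-7,-6.8],
  [-1,0,0,-7,-6.8],
  [-1,0,0,-7,-6.8],
  [-1,0,0,-7,-6.5],
])

```text
time: 10.25
tool_pos: [0.5092, -0.2827, 0.2459]
tcp_rot: [-0.307, -3.122, -0.004]
wrist_force: [-0.5, 0.7, -0.6]
width: 0.001
grip_force: 0.0
```

Request:
jog_arm([
  [-1,8,37,0,0],
  [-1,8,37,0,0],
  [-1,8,37,0,0],
  [-1,8,37,0,0],
  [-1,8,37,0,0],
  [-1,8,37,0,0],
  [-1,8,37,0,0],
  [-1,8,37,0,0],
  [-1,8,37,0,0],
  [-1,8,37,0,0],
])

```text
time: 11.08
tool_pos: [0.5044, 0.0967, 0.2461]
tcp_rot: [-0.316, -3.121, 0.002]
wrist_force: [0.4, 0.4, 0.6]
width: 0.005
grip_force: 0.0
```

Request:
jog_arm([
  [-1,8,37,0,0],
  [-1,8,37,0,0],
  [-1,8,37,0,0],
  [-1,8,37,0,0],
  [-1,0,0,0,0],
  [-1,0,0,0,0],
])

```text
time: 11.58
tool_pos: [0.5028, 0.2478, 0.2458]
tcp_rot: [-0.31, -3.122, 0.004]
wrist_force: [0.2, -0.4, -1.2]
width: -0.002
grip_force: 0.0
```

```bash
python3 - <<'E'
from meas import *
p,W=wrist('dial'); go([.5,.25,.25],78.4)
E
```

```text
t 11.63 pos [0.5031 0.2465 0.2462] yhead 78.6 tilt [-0.004 -0.002 -1.   ] d [ 3.7  2.8 -3.8] twist 0.16541350967105473 q [ 0.41  0.04  1.83 -0.    1.27 -0.96] F [ 0.1 -0.7  0.8] w -0.007 g 0.0
```

View pics/w_dial.png

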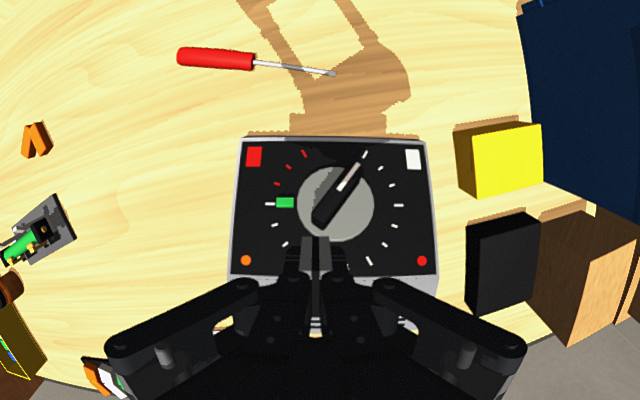

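The view shows the dial with downhill at the top. The knob disc is at (335,205), the pointer line runs from (337,190) to (360,163), and the green marker is at (285,202). Next I'll fit the panel frame.

```bash
cat > dial.py <<'E'
from meas import *
def frame(tag):
    W=np.load(f'w_{tag}_c.npy'); p=np.load(f'w_{tag}.npz')['p']
    m=np.zeros((400,640),bool); m[135:275,225:440]=1
    q=m&(p.max(-1)<70)&(np.hypot(W[...,0]-.535,W[...,1]-.262)<.12); P=W[q]
    n=np.array([-.5618,.115,.8192]); c=np.median(P,0)
    for t in(.01,.006,.003,.003):
        Q=P[abs((P-c)@n)<t]; c=Q.mean(0); n=np.linalg.svd(Q-c,full_matrices=False)[2][2]; n*=np.sign(n[2])
    x=np.array([0,0,1])-n[2]*n; x/=np.linalg.norm(x); y=np.cross(n,x); B=np.c_[x,y,n]
    L=(W-c)@B
    d=m&(L[...,2]>.007)&(L[...,2]<.013)&(p.min(-1)>90)&(np.hypot(L[...,0],L[...,1])<.09)
    (cc,r)=cv2.minEnclosingCircle((L[d][:,:2]*1000).astype(np.float32))
    H=cv2.convexHull((L[d][:,:2]*1000).astype(np.float32))[:,0]; el=cv2.fitEllipse(H)
    k=m&(L[...,2]>.043)&(L[...,2]<.05); br=cv2.minAreaRect((L[k][:,:2]*1000).astype(np.float32))
    print('n',n.round(4),'yaw',np.degrees(np.arctan2(n[1],n[0])),'disc',d.sum(),cc,r,'ell',el,'bar',k.sum(),br,np.median(L[k][:,2]))
    return W,p,m,L,B,c,np.array(el[0])/1000
E
python3 - <<'E'
from dial import *
W,p,m,L,B,c,o=frame('dial')
oz=c+B[:,:2]@o; print('o',oz)
np.savez('dial.npz',B=B,o=oz)
D=(W-oz)@B
hsv=cv2.cvtColor(p,cv2.COLOR_RGB2HSV)
g=m&(hsv[...,0]>45)&(hsv[...,0]<80)&(hsv[...,1]>120)&(np.hypot(D[...,0],D[...,1])<.08)&(D[...,2]>.005); G=D[g]
mx,my=G[:,:2].mean(0); print('marker',g.sum(),G.mean(0),np.degrees(np.arctan2(my,mx)),np.hypot(G[:,0],G[:,1]).min(),np.hypot(G[:,0],G[:,1]).max())
w=m&(p.min(-1)>150)&(hsv[...,1]<60)&(D[...,2]>.04); w|=m&(p.min(-1)>150)&(hsv[...,1]<60)&(D[...,2]>.02)
P=D[w]; print('ptr',w.sum(),P.mean(0),P.min(0),P.max(0)); a=np.arctan2(P[:,1],P[:,0]); print(np.degrees(np.arctan2(P[:,1].mean(),P[:,0].mean())))
k=m&(D[...,2]>.02)&(D[...,2]<.055); 
K=D[m&(D[...,2]>.043)&(D[...,2]<.05)][:,:2]; K0=K-K.mean(0); v=np.linalg.svd(K0,full_matrices=False)[2][0]; print('bar dir',np.degrees(np.arctan2(v[1],v[0])),'mean',K.mean(0))
E
```

```text
n [-0.561   0.1203  0.819 ] yaw 167.9012730085921 disc 2905 (-0.9604557156562805, 0.2047601044178009) 39.58261489868164 ell ((-0.9550766944885254, 0.19224035739898682), (78.31480407714844, 78.6413803100586), 155.94790649414062) bar 1117 ((-1.6880512237548828, 0.5997333526611328), (16.135765075683594, 66.0238037109375), 54.2288818359375) 0.04512288350680415
o [0.53392603 0.26342177 0.08246593]
marker 154 [-0.00073709 -0.05194779  0.00713288] -90.81292255156671 0.042313679567844084 0.06098847635768239
ptr 134 [-0.00343702  0.00586045  0.05848276] [-0.02745604 -0.02344388  0.04426189] [0.08569702 0.01909989 0.1872038 ]
120.39064818490496
bar dir -35.76376224712855 mean [ 0.00070451 -0.00020054]
```

```bash
cat > path.py <<'E'
from h import *
z=np.load('dial.npz'); B,o=z['B'],z['o']; H=28.
def tcp(phi,u=14,clear=0):
    a=np.radians(phi); e=np.array([np.cos(a),np.sin(a)]); n=np.array([-np.sin(a),np.cos(a)])
    w=8+13.4*abs(n[0])+14.5*abs(n[1])+max(0,-n[0]*(46-H)*np.tan(np.radians(35)))+clear
    c=u*e+w*n
    return o+B@np.array([c[0],c[1],H])/1000
def rows(pts):
    s=bot.read_state(); M=R.from_rotvec(s['tcp_rot']).as_matrix(); cur=s['tool_pos'].copy()
    for p in pts:
        d=np.round(M.T@(p-cur)*1000,1); cur=cur+M@d/1000; print(d.tolist(),end=' ')
    print('\n',s['tool_pos'].round(4),s['time'])
E
python3 - <<'E'
from path import *
st=tcp(144.2,14,6); up=st+[0,0,.07]
print(st,up); rows([up,st]+[tcp(f) for f in range(144,-77,-10)])
E
```

```text
[0.48468243 0.24836759 0.08513132] [0.48468243 0.24836759 0.15513132]
[18.1, -1.6, 91.1] [-0.2, 0.3, 70.0] [-2.9, 4.9, -2.0] [3.4, 4.6, 2.5] [2.3, 6.1, 1.6] [0.8, 6.9, 0.6] [-1.0, 7.2, -0.7] [-2.6, 6.8, -1.8] [-1.8, 6.1, -1.3] [-1.8, 6.0, -1.1] [-3.2, 5.4, -2.3] [-4.7, 4.3, -3.3] [-5.6, 2.5, -4.0] [-6.2, 0.4, -4.3] [-6.2, -1.8, -4.4] [-5.5, -4.0, -3.9] [-4.5, -5.7, -3.2] [-3.4, -3.1, -2.4] [-3.3, -1.4, -2.4] [-3.1, -2.8, -2.2] [-2.6, -4.0, -1.8] [-1.6, -5.0, -1.2] [-0.6, -5.5, -0.4] [0.8, -5.8, 0.5] [2.0, -5.5, 1.4] 
 [0.5031 0.2465 0.2462] 11.6333
```

Request:
jog_arm([
  [-1,6,-0.5,30,0],
  [-1,6,-0.5,30,0],
  [-1,6,-0.6,31,0],
  [-1,0,0,30,0],
  [-1,0,0,25,0],
  [-1,0,0,15,0],
  [-1,0,0,0,0],
  [-1,0,0,0,0],
])

```text
time: 12.3
tool_pos: [0.4853, 0.2465, 0.0862]
tcp_rot: [-0.319, -3.122, 0.004]
wrist_force: [0.1, 0.5, 0.6]
width: -0.001
grip_force: 0.0
```

```bash
python3 - <<'E'
from path import *
rows([tcp(f) for f in range(144,-77,-10)]); go([0,0,0],78)
E
```

```text
[-1.9, 6.6, -0.9] [3.5, 4.7, 2.4] [2.3, 6.0, 1.7] [0.8, 7.0, 0.5] [-0.9, 7.2, -0.6] [-2.7, 6.8, -1.9] [-1.8, 6.1, -1.2] [-1.7, 6.0, -1.2] [-3.2, 5.4, -2.2] [-4.7, 4.3, -3.3] [-5.6, 2.5, -4.0] [-6.2, 0.4, -4.3] [-6.1, -1.7, -4.4] [-5.6, -3.9, -3.9] [-4.5, -5.8, -3.2] [-3.4, -3.0, -2.4] [-3.3, -1.5, -2.4] [-3.2, -2.7, -2.2] [-2.5, -4.0, -1.8] [-1.7, -5.0, -1.2] [-0.6, -5.5, -0.4] [0.7, -5.8, 0.5] [2.0, -5.5, 1.4] 
 [0.4853 0.2465 0.0862] 12.3
t 12.3 pos [0.4853 0.2465 0.0862] yhead 78.3 tilt [-0.004 -0.002 -1.   ] d [ 425.1 -339.3   88.4] twist 0.33737226400288023 q [ 0.42  0.16  2.02 -0.    0.97 -0.94] F [0.1 0.5 0.6] w -0.001 g 0.0
```

Request:
jog_arm([
  [-1,-1.9,6.6,-0.9,0],
  [-1,3.5,4.7,2.4,0],
  [-1,2.3,6,1.7,0],
  [-1,0.8,7,0.5,0],
  [-1,-0.9,7.2,-0.6,0],
  [-1,-2.7,6.8,-1.9,0],
  [-1,-1.8,6.1,-1.2,0],
  [-1,0,0,0,0],
])

```text
time: 12.97
tool_pos: [0.4954, 0.2927, 0.0887]
tcp_rot: [-0.316, -3.124, 0.0]
wrist_force: [-5.3, -0.1, 0.3]
width: 0.0
grip_force: 2.4
```

```bash
cat > knob.py <<'E'
from path import *
def knob(tag):
    p,W=wrist(tag); D=(W-o)@B
    k=(abs(D[...,2]-.0455)<.004)&(np.hypot(D[...,0],D[...,1])<.04)&(p.max(-1)<235); K=D[k][:,:2]
    # keep only bar: black or white line, fit
    r=cv2.minAreaRect((K*1000).astype(np.float32)); K0=K-K.mean(0); v=np.linalg.svd(K0,full_matrices=False)[2][0]
    print('bar',k.sum(),np.degrees(np.arctan2(v[1],v[0])),'rect',np.round(r[0],1),np.round(r[1],1),round(r[2],1))
    hsv=cv2.cvtColor(p,cv2.COLOR_RGB2HSV)
    g=(hsv[...,0]>45)&(hsv[...,0]<80)&(hsv[...,1]>120)&(np.hypot(D[...,0],D[...,1])<.07)&(np.hypot(D[...,0],D[...,1])>.038)&(D[...,2]>.004)&(D[...,2]<.012); G=D[g]
    if g.sum(): print('marker',g.sum(),np.degrees(np.arctan2(G[:,1].mean(),G[:,0].mean())))
    w=(p.min(-1)>120)&(hsv[...,1]<60)&(D[...,2]>.036)&(D[...,2]<.052)&(np.hypot(D[...,0],D[...,1])<.042); P=D[w]
    if w.sum(): print('line',w.sum(),P.mean(0).round(4),np.degrees(np.arctan2(P[:,1].mean(),P[:,0].mean())))
E
python3 - <<'E'
from knob import *
knob('k1')
rows([tcp(f) for f in range(74,-77,-10)]); go([0,0,0],78)
E
```

```text
bar 476 -43.19235906808748 rect [-3.6  8.6] [37.  62.9] 48.6
marker 85 -94.4339930483349
line 34 [0.001  0.0222 0.0457] 87.50494869805887
[-1.8, 3.2, 1.4] [-3.2, 5.4, -2.3] [-4.7, 4.3, -3.2] [-5.6, 2.5, -4.0] [-6.2, 0.4, -4.3] [-6.2, -1.8, -4.3] [-5.6, -3.9, -4.0] [-4.5, -5.7, -3.2] [-3.3, -3.0, -2.4] [-3.4, -1.5, -2.3] [-3.1, -2.8, -2.2] [-2.6, -3.9, -1.9] [-1.6, -5.0, -1.2] [-0.6, -5.6, -0.4] [0.7, -5.7, 0.5] [2.1, -5.5, 1.3] 
 [0.4954 0.2926 0.0886] 13.0167
t 13.02 pos [0.4954 0.2926 0.0886] yhead 78.5 tilt [-0.001  0.    -1.   ] d [ 426.8 -385.8   89. ] twist 0.4610224988961278 q [ 0.49  0.21  1.95  0.    0.98 -0.88] F [-5.5  0.1  0.8] w 0.002 g 2.5
```

View pics/w_k1.png

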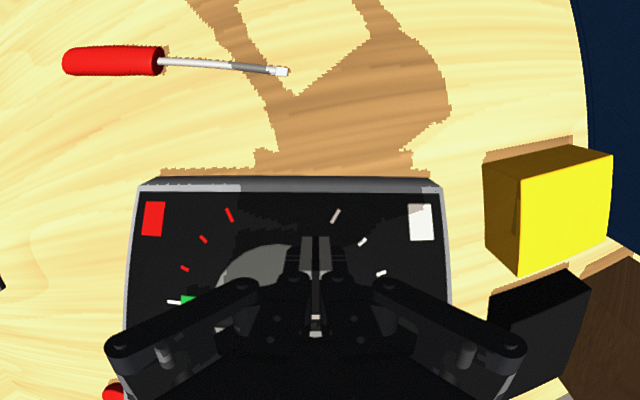

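The finger is behind the pointer end and pushing it. The white line at (315,330) puts the pointer at about 87° (84° was planned), so I'll continue.

Request:
jog_arm([
  [-1,-1.8,3.2,1.4,0],
  [-1,-3.2,5.4,-2.3,0],
  [-1,-4.7,4.3,-3.2,0],
  [-1,-5.6,2.5,-4,0],
  [-1,-6.2,0.4,-4.3,0],
  [-1,-6.2,-1.8,-4.3,0],
  [-1,-5.6,-3.9,-4,0],
  [-1,-4.5,-5.7,-3.2,0],
  [-1,0,0,0,0],
])

```text
time: 13.77
tool_pos: [0.5362, 0.289, 0.1137]
tcp_rot: [0.317, 3.121, 0.004]
wrist_force: [0.8, 2.5, 0.1]
width: -0.003
grip_force: 0.9
```

```bash
python3 - <<'E'
from knob import *
knob('k2')
rows([tcp(f) for f in range(4,-97,-10)]); go([0,0,0],78)
E
```

```text
bar 4540 14.923861833549354 rect [-3.1  5.9] [66.3 41.4] 23.4
marker 418 -90.70713146909719
line 607 [0.0164 0.0031 0.046 ] 10.87255798893034
[2.7, -0.2, 1.0] [-3.4, -3.0, -2.3] [-3.4, -1.5, -2.4] [-3.1, -2.7, -2.2] [-2.6, -4.0, -1.8] [-1.7, -4.9, -1.2] [-0.5, -5.6, -0.5] [0.7, -5.8, 0.5] [2.0, -5.5, 1.4] [3.2, -4.7, 2.1] [1.7, -3.9, 1.2] 
 [0.536  0.289  0.1135] 13.8167
t 13.82 pos [0.536  0.289  0.1135] yhead 78.4 tilt [ 0.005  0.002 -1.   ] d [ 467.4 -391.1  110.5] twist 0.4122763881246101 q [ 0.45  0.24  1.87 -0.    1.03 -0.91] F [-0.   0.9  1.3] w 0.002 g 0.9
```

Request:
jog_arm([
  [-1,1,0,0.5,0],
  [-1,-3.4,-3,-2.3,0],
  [-1,-3.4,-1.5,-2.4,0],
  [-1,-3.1,-2.7,-2.2,0],
  [-1,-2.6,-4,-1.8,0],
  [-1,-1.7,-4.9,-1.2,0],
  [-1,-0.5,-5.6,-0.5,0],
  [-1,0,0,0,0],
  [-1,0,0,0,0],
])

```text
time: 14.57
tool_pos: [0.5435, 0.2635, 0.122]
tcp_rot: [0.317, 3.124, -0.001]
wrist_force: [1.6, -0.6, 0.5]
width: 0.006
grip_force: 0.7
```

```bash
python3 - <<'E'
from knob import *
knob('k3')
rows([tcp(f) for f in (-56,-66,-76,-80,-84,-88,-91,-94)])
E
```

```text
bar 4543 -22.69403482601997 rect [3.1 0. ] [40.  70.6] 84.6
marker 438 -90.79593272396927
line 584 [ 0.0143 -0.0085  0.0459] -30.800922441530567
[0.4, 1.4, -0.9] [0.8, -5.8, 0.5] [2.0, -5.5, 1.3] [1.1, -2.0, 0.8] [1.4, -1.8, 1.0] [1.5, -1.7, 1.0] [0.8, -1.1, 0.5] [0.0, -1.2, 0.1] 
 [0.5435 0.2637 0.1219] 14.6167
```

View pics/w_k3.png

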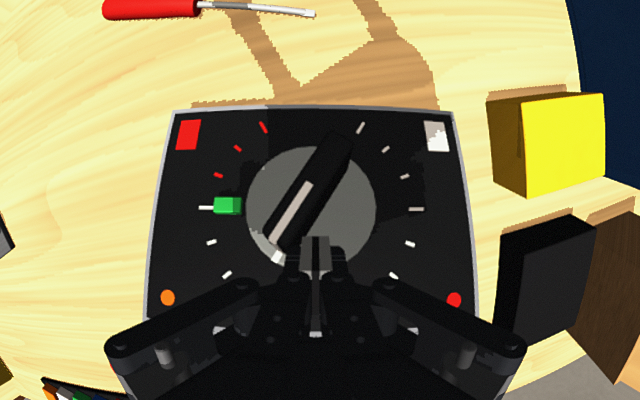

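Request:
jog_arm([
  [-1,0,0,0,0],
  [-1,0.8,-5.8,0.5,0],
  [-1,2,-5.5,1.3,0],
  [-1,1.1,-2,0.8,0],
  [-1,1.4,-1.8,1,0],
  [-1,0,0,0,0],
  [-1,0,0,0,0],
])

```text
time: 15.2
tool_pos: [0.5348, 0.2508, 0.1181]
tcp_rot: [0.316, 3.125, -0.0]
wrist_force: [2.6, 2.9, 1.2]
width: -0.0
grip_force: 1.5
```

```bash
sed -i "s/    if w.sum(): print('line'.*/&\n    c=max(cv2.findContours(w.astype(np.uint8),0,2)[0],key=cv2.contourArea); mk=np.zeros(w.shape,np.uint8); cv2.drawContours(mk,[c],-1,1,-1); P=D[(mk>0)\&w]; v=np.linalg.svd(P[:,:2]-P[:,:2].mean(0),full_matrices=False)[2][0]; v*=np.sign(v@P[:,:2].mean(0)); print('line dir',len(P),P.mean(0).round(4),np.degrees(np.arctan2(v[1],v[0])))/" knob.py
python3 - <<'E'
from knob import *
knob('k4')
rows([tcp(f) for f in (-84,-88,-91,-94)]); print((bot.read_state()['tool_pos']-o)@B)
E
```

```text
bar 4676 -57.10039046026487 rect [9.3 3.4] [37.1 69.4] 27.5
marker 470 -90.79023853611858
line 591 [ 0.0071 -0.0149  0.0459] -64.58526884485823
line dir 591 [ 0.0071 -0.0149  0.0459] -63.55943693533994
[-0.2, 0.6, -1.1] [1.5, -1.6, 1.0] [0.8, -1.2, 0.6] [0.1, -1.1, -0.0] 
 [0.5349 0.2508 0.1181] 15.25
[ 0.02337745 -0.01216973  0.02717008]
```

Request:
jog_arm([
  [-1,1,-1.6,0.7,0],
  [-1,1,-1.6,0.7,0],
  [-1,1,-1.6,0.7,0],
  [-1,1,0,0.7,0],
  [-1,0,0,0,0],
  [-1,0,0,0,0],
])

```text
time: 15.75
tool_pos: [0.5298, 0.2463, 0.1151]
tcp_rot: [-0.316, -3.125, 0.002]
wrist_force: [3.6, 0.7, 1.6]
width: 0.004
grip_force: 1.8
```

```bash
python3 - <<'E'
from knob import *
knob('k5'); print((bot.read_state()['tool_pos']-o)@B)
E
```

```text
bar 4764 -73.066950951151 rect [7.8 0.9] [33.2 67.2] 10.9
marker 506 -90.85564865174666
line 592 [ 0.0027 -0.0163  0.0459] -80.78931665599818
line dir 592 [ 0.0027 -0.0163  0.0459] -79.14227581468374
[ 0.01832557 -0.01752842  0.02701453]
```

Request:
jog_arm([
  [-1,1,0,0.7,0],
  [-1,1,0,0.7,0],
  [-1,0.5,0,0.4,0],
  [-1,0,0,0,0],
  [-1,0,0,0,0],
  [-1,0,0,0,0],
])

```text
time: 16.3
tool_pos: [0.5276, 0.2463, 0.1135]
tcp_rot: [0.316, 3.125, -0.003]
wrist_force: [3.0, -4.2, 3.4]
width: 0.0
grip_force: 2.8
```

```bash
python3 - <<'E'
from knob import *
knob('k6'); print((bot.read_state()['tool_pos']-o)@B)
E
```

```text
bar 4823 -79.81284055336944 rect [6.7 0.9] [31.3 67.3] 4.9
marker 500 -90.79931267634613
line 601 [ 0.0007 -0.0165  0.0459] -87.41971629981548
line dir 601 [ 0.0007 -0.0165  0.0459] -85.67631261794335
[ 0.01568584 -0.01804086  0.02695267]
```

Request:
jog_arm([
  [-1,0.5,0,0.4,0],
  [-1,0.6,0,0.4,0],
  [-1,0,0,0,0],
  [-1,0,0,0,0],
  [-1,0,0,0,0],
])

```text
time: 16.77
tool_pos: [0.5268, 0.2463, 0.1129]
tcp_rot: [0.315, 3.125, -0.004]
wrist_force: [3.6, -4.1, 4.7]
width: 0.0
grip_force: 3.2
```

Request:
jog_arm([
  [-1,-3,0,-2.5,0],
  [-1,-3,0,-4,0],
  [-1,0,0,-20,0],
  [-1,0,0,-35,0],
  [-1,0,0,-35,0],
  [-1,0,0,-30,0],
  [-1,0,0,0,0],
  [-1,0,0,0,0],
])

```text
time: 17.43
tool_pos: [0.5329, 0.2473, 0.2415]
tcp_rot: [0.316, 3.123, 0.003]
wrist_force: [-0.3, -0.2, -0.9]
width: -0.002
grip_force: 0.0
```

```bash
python3 - <<'E'
from knob import *
knob('k7'); go([0,0,0],78)
p=bot.read_camera('wrist')[0][...,::-1]; t=bot.read_camera('top')[0][...,::-1]
cv2.imwrite('pics/final.png',np.vstack([p[100:300,120:520],cv2.resize(t[140:240,370:470],(200,200)).repeat(2,1)]))
E
```

```text
bar 1261 92.03509998165895 rect [-0.4  0.2] [16.5 66.4] 2.1
marker 172 -90.52307446126598
line 162 [-0.0005 -0.0167  0.0459] -91.61481554279982
line dir 161 [-0.0005 -0.017   0.046 ] -89.10268213182846
t 17.48 pos [0.5318 0.2467 0.2392] yhead 78.5 tilt [-0.001  0.    -1.   ] d [ 471.4 -348.2  239.5] twist 0.45392816680272574 q [ 0.39  0.09  1.79  0.    1.26 -0.98] F [ 0.5 -0.8 -0.8] w 0.003 g 0.0
```

View pics/final.png

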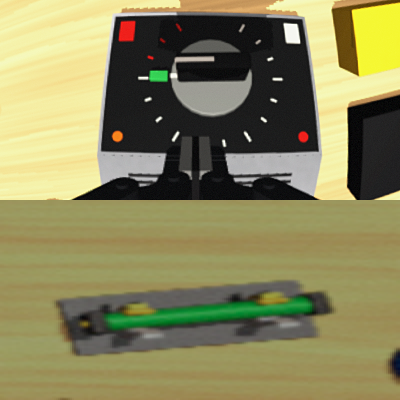

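The bar stands at about -88° and the marker at -90.7°, roughly 2 mm apart at the pointer tip. The tube is still seated in both clips and the arm is clear, so I'm handing the job in.

```bash
python3 -c "
from workcell import bot
print(bot.finish_job())"
```

```text
the job is handed in; nothing more can be done
None
```

I handed the job in at about 17.6 s; no verdict was shown. The tube measured fully home with both jaws over it, the knob pointer about 2 mm short of the marker (5 mm allowed), the marker unmoved, and the arm clear of everything.

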